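Level the bench scale, tare it and weigh a lot of mounting plates

ROBOT

A 6-joint arm with a two-finger parallel gripper is mounted at the origin on the work surface. World frame = base frame: x ahead of the robot, y to its left, z up, the work surface at z = 0. Lengths are in mm, angles in rad, forces in N, time in s.
With the tool pointing down it reaches from about 350 to 975 mm from the base axis. Payload 7.1 kg.
Tool frame: the origin (TCP) lies on the front face of the gripper's body, between the roots of the fingers; the fingertips stand 80 mm ahead of it and the grasp point (between the pads) lies 61 mm ahead of it (env.tips_ahead is the distance from the TCP to the fingertips, in mm); z points along the fingers, y is the line along which they close (so a half turn about z gives the same grasp; the last joint's range is limited). The gripper opens to 88 mm and grips with 3 to 60 N. Pads are 20 mm wide; open, the fingers measure 115 mm over their backs; the gripper's body (75 mm by 178 mm) begins 61 mm behind the grasp point.
Start: joints at [1.247, 0.423, 1.63, -0, 1.089, -0.019], TCP at [187.532, 596.185, 302.675] pointing down, gripper open.
Joint ranges: [-3, 3], [-0.9, 2.11], [0.09, 2.58], [-1.31, 4.45], [0.11, 2.69], [-2.54, 2.54]. Speed limits (rad/s): [2.39, 2.39, 3.01, 3.14, 3.14, 3.14].

INTERFACE

Orientations are given as a unit quaternion [x, y, z, w].
In Python, from station import env, set_gripper, viewer, workorder gives the robot as it stands. Calls block until the motion is done:
- env.reach(position, orientation): joint-space move of the TCP to a pose.
- env.move_l(position, rot=None, rate=150, f_stop=None): straight line of the TCP; rot=None keeps the orientation; rate is the mean speed in mm/s. With f_stop (N) it stops when the force on the tool has changed by that much, and returns True; else False.
- env.move_joints(angles): joint-space move.
- set_gripper(opening): finger opening in mm; the grip force is fixed at half the most; returns when the fingers have stopped.
- env.hold(seconds).
- env.ik(position, orientation): joint angles nearest the present ones, or None.
- env.read_state(): the state.
- viewer.camera(name): name is "side" or "top"; returns the picture (420x560x3 uint8, blue, green, red); there is no depth.
- viewer.camera_params(name): a dict with "fx", "fy", "cx", "cy" (pixels), "pose" (4x4, takes a point from camera to world coordinates). Camera axes: x right, y up, looking along -z (the intrinsics and any distortion apply to the point x, -y, -z); pixel columns grow to the right and rows downward; lengths in mm; the calibration is good to about 2 mm. A picture is of the moment at which its call begins. camera_params takes no time and is no camera call.
A pose or a line that the arm cannot do raises env.IKError and nothing moves.
- workorder.sign_off(): hands the job in; it is judged then, once.
The state is a dict: "time_s": time; "qpos": joint angles; "dq": joint speeds; "tau": joint torques, N m; "tool_pos": TCP position; "orientation": TCP orientation; "force": force on the tool from outside, world axes, zero at the start; "wrist_torque": the same for the moment, N m; "width": finger opening in mm; "grip_force": force on a finger pad.
Only numpy, scipy, OpenCV 4.12 (cv2) and the standard library are available. Lean on these libraries where they do the work, as an engineer would, in place of code of your own. Each camera call takes 0.05 s, during which the arm holds its last target. There are 200 camera calls.

TASK

The bench scale has been shifted: turn its two wing screws until the bubble sits inside the ring, then press the tare key (the one next to the bubble level) to zero out the pile of plates already on the pan. Only then lay every loose mounting plate on that pile, one on top of another, squarely in line with it, setting each down gently at whatever height the pile turns out to be, not dropping or ramming it. When all are on and let go, press the print key beside the tare key; leave the other things on the bench where they are.

Things in the scene. Friction and masses are not known exactly. Their poses are not given: they have to be found in the camera images.
- scale: Bench scale: grey housing from 140 mm in front of to 120 mm behind its origin, 200 mm wide, 54 mm high, on a fixed rear foot and two wing screws in ears left and right of the front panel. Origin on the bench; x points from the front panel (vial, keys) to the back, y to its left, z up. It does not shift on the bench. Out of level by less than a degree; a screw turned clockwise raises its corner.
- screw_left_grip (a point): Left (+y) wing screw: a flat upright steel wing 42 long, 12 thick, 30 tall, its top 98 above the bench (mm). Point on the screw's axis 13 below the wing's top; x runs along the wing, y across its faces; turns with it. Stiff (0.06 N m), stays as left, stops within a turn. 1 rad clockwise from above moves the bubble 4.0 mm along (-0.6, +0.8) in the scale's x, y; anticlockwise the reverse.
- screw_right_grip (a point): Right (-y) wing screw, 300 mm from the left one and the same. 1 rad clockwise from above moves the bubble 4.0 mm along (-0.6, -0.8) in the scale's x, y. No more than about 2.1 rad is needed on either screw.
- vial (a point): Centre of the bull's-eye level on the front panel: a round green vial, 59 mm over its metal rim, with a thin black ring of 9.2 mm radius round this centre; 100 mm in front of and 62 mm to the left (+y) of the scale's origin, 62 mm above the bench.
- bubble (a point): Centre of the pale bubble (12 mm across) in the vial. It goes to the side that stands higher. Centred means wholly inside the black ring. It follows a turn of a screw within about a second, strays while the front panel is pressed, and shifts by up to 1 mm when the plates are loaded.
- key_tare_top (a point): Centre of the top of the tare key: a round grey push key, 22 mm across, on the front panel at the scale's middle line, the one next to the vial; its top is 66 mm above the bench. It is pressed down 5 mm against a spring (5 N at the bottom) and comes back.
- key_tare (a joint): How far the tare key is pressed: 0 up, 0.005 m fully down.
- key_print_top (a point): Centre of the top of the print key: the same kind of key, 55 mm to the right (-y) of the tare key, farther from the vial.
- key_print (a joint): How far the print key is pressed: 0 up, 0.005 m fully down.
- pan (a point): Centre of the top of the scale's flat steel pan (160 x 180 mm), 70 mm above the bench.
- pile_a_foot (a point): Centre of the underside of the pile of plates that already lies on the pan (one of three possible piles; only one is there, the others are absent). Its plates have the same 84 x 60 mm outline as the loose ones, long side along x; it keeps together as one block of 0.3 to 0.75 kg. Its height is not given: somewhere between 15 and 50 mm.
- pile_b_foot (a point): Centre of the underside of the pile of plates that already lies on the pan (one of three possible piles; only one is there, the others are absent). Its plates have the same 84 x 60 mm outline as the loose ones, long side along x; it keeps together as one block of 0.3 to 0.75 kg. Its height is not given: somewhere between 15 and 50 mm.
- pile_c_foot (a point): Centre of the underside of the pile of plates that already lies on the pan (one of three possible piles; only one is there, the others are absent). Its plates have the same 84 x 60 mm outline as the loose ones, long side along x; it keeps together as one block of 0.3 to 0.75 kg. Its height is not given: somewhere between 15 and 50 mm.
- plate1_mid (a point): Centre (half-way up) of a loose aluminium mounting plate, 84 x 60 x 12 mm (x long side, y short side, z thickness), with a 26 mm bore and four bolt holes, about 0.13 kg, lying flat on the bench; either face may be up. Three to five such plates are there; the others are absent.
- plate2_mid (a point): Centre (half-way up) of a loose aluminium mounting plate, 84 x 60 x 12 mm (x long side, y short side, z thickness), with a 26 mm bore and four bolt holes, about 0.13 kg, lying flat on the bench; either face may be up. Three to five such plates are there; the others are absent.
- plate3_mid (a point): Centre (half-way up) of a loose aluminium mounting plate, 84 x 60 x 12 mm (x long side, y short side, z thickness), with a 26 mm bore and four bolt holes, about 0.13 kg, lying flat on the bench; either face may be up. Three to five such plates are there; the others are absent.
- plate4_mid (a point): Centre (half-way up) of a loose aluminium mounting plate, 84 x 60 x 12 mm (x long side, y short side, z thickness), with a 26 mm bore and four bolt holes, about 0.13 kg, lying flat on the bench; either face may be up. Three to five such plates are there; the others are absent.
- plate5_mid (a point): Centre (half-way up) of a loose aluminium mounting plate, 84 x 60 x 12 mm (x long side, y short side, z thickness), with a 26 mm bore and four bolt holes, about 0.13 kg, lying flat on the bench; either face may be up. Three to five such plates are there; the others are absent.
- t_driver: Bystander: T-handle driver lying on the bench.
- foam_filter: Bystander: brown foam filter pad, 70 x 48 x 16 mm.
- socket: Bystander: small steel socket, 25 mm across, 36 mm tall, standing among the plates.
- piston: Bystander: small piston, 44 mm across, 41 mm tall, standing.
- spanner: Bystander: spanner lying on the bench.
- spray_can: Bystander: can, 56 mm across, 170 mm tall, standing.
Things that resemble listed ones, but are neither listed nor needed, are in the scene too. Leave any turquoise look-alike of the part that bears plate5_mid alone.

How it is judged (in metres and radians):
On the way, in this order (a step that is already met when the one before it is completed fails the run):
1. the bubble sits inside the ring (its centre within 3.2 mm of the vial's centre), with the screws let go (horizontal distance between bubble and vial below 0.0032 m and contact force between the fingers and screw_left below 0.3 N and contact force between the fingers and screw_right below 0.3 N), for 0.5 s.
2. the tare key is pressed while none of the loose plates is on the pan yet (value of joint key_tare above 0.0035 m and horizontal distance between each of plate1_mid, plate2_mid, plate3_mid, plate4_mid, plate5_mid and pan above 0.11 m), for 0.05 s.
3. every loose plate lies flat and squarely on the pile, let go and at rest (horizontal distance between each of plate1_mid, plate2_mid, plate3_mid, plate4_mid, plate5_mid and pile_a_foot below 0.015 m and angle between the x axis of each of plate1_mid, plate2_mid, plate3_mid, plate4_mid, plate5_mid and the x axis of pile_a_foot, either way round below 0.2 rad and horizontal distance between each of plate1_mid, plate2_mid, plate3_mid, plate4_mid, plate5_mid and pile_b_foot below 0.015 m and angle between the x axis of each of plate1_mid, plate2_mid, plate3_mid, plate4_mid, plate5_mid and the x axis of pile_b_foot, either way round below 0.2 rad and horizontal distance between each of plate1_mid, plate2_mid, plate3_mid, plate4_mid, plate5_mid and pile_c_foot below 0.015 m and angle between the x axis of each of plate1_mid, plate2_mid, plate3_mid, plate4_mid, plate5_mid and the x axis of pile_c_foot, either way round below 0.2 rad and angle between the z axis of each of plate1_mid, plate2_mid, plate3_mid, plate4_mid, plate5_mid and the z axis of pan, either way round below 0.06 rad and z of each of plate1_mid, plate2_mid, plate3_mid, plate4_mid, plate5_mid in the frame of pan above 0.015 m and contact force between the fingers and plate1 below 0.3 N and linear speed of each of plate1, plate2, plate3, plate4, plate5 below 0.02 m/s and contact force between the fingers and plate2 below 0.3 N and contact force between the fingers and plate3 below 0.3 N and contact force between the fingers and plate4 below 0.3 N and contact force between the fingers and plate5 below 0.3 N), for 0.4 s.
4. the print key is pressed with all the plates on the pile (value of joint key_print above 0.0035 m and horizontal distance between each of plate1_mid, plate2_mid, plate3_mid, plate4_mid, plate5_mid and pile_a_foot below 0.015 m and angle between the x axis of each of plate1_mid, plate2_mid, plate3_mid, plate4_mid, plate5_mid and the x axis of pile_a_foot, either way round below 0.2 rad and horizontal distance between each of plate1_mid, plate2_mid, plate3_mid, plate4_mid, plate5_mid and pile_b_foot below 0.015 m and angle between the x axis of each of plate1_mid, plate2_mid, plate3_mid, plate4_mid, plate5_mid and the x axis of pile_b_foot, either way round below 0.2 rad and horizontal distance between each of plate1_mid, plate2_mid, plate3_mid, plate4_mid, plate5_mid and pile_c_foot below 0.015 m and angle between the x axis of each of plate1_mid, plate2_mid, plate3_mid, plate4_mid, plate5_mid and the x axis of pile_c_foot, either way round below 0.2 rad and angle between the z axis of each of plate1_mid, plate2_mid, plate3_mid, plate4_mid, plate5_mid and the z axis of pan, either way round below 0.06 rad and z of each of plate1_mid, plate2_mid, plate3_mid, plate4_mid, plate5_mid in the frame of pan above 0.015 m), for 0.05 s.
At the end, for the whole second after the job is handed in: The bubble's centre is still within 4.5 mm of the vial's centre; every loose plate lies flat on the pile, its centre within 15 mm of the pile's centre and in line with it within 0.2 rad, let go and at rest; the pile is still within 30 mm of the pan's centre; both keys are up (all of step 3 and horizontal distance between bubble and vial below 0.0045 m and value of joint each of key_print, key_tare below 0.001 m and horizontal distance between each of pile_a_foot, pile_b_foot, pile_c_foot and pan below 0.03 m); the robot touches nothing.
It fails at once if a plate is let fall onto the pile by the gripper (in free fall above the pile faster than 0.45 m/s, about 10 mm of fall) ((linear speed of plate1 above 0.45 m/s and contact force between plate1 and anything else below 0.05 N and distance between the grasp point and plate1_mid below 0.12 m and horizontal distance between plate1_mid and pile_a_foot below 0.025 m and horizontal distance between plate1_mid and pile_b_foot below 0.025 m and horizontal distance between plate1_mid and pile_c_foot below 0.025 m) or (linear speed of plate2 above 0.45 m/s and contact force between plate2 and anything else below 0.05 N and distance between the grasp point and plate2_mid below 0.12 m and horizontal distance between plate2_mid and pile_a_foot below 0.025 m and horizontal distance between plate2_mid and pile_b_foot below 0.025 m and horizontal distance between plate2_mid and pile_c_foot below 0.025 m) or (linear speed of plate3 above 0.45 m/s and contact force between plate3 and anything else below 0.05 N and distance between the grasp point and plate3_mid below 0.12 m and horizontal distance between plate3_mid and pile_a_foot below 0.025 m and horizontal distance between plate3_mid and pile_b_foot below 0.025 m and horizontal distance between plate3_mid and pile_c_foot below 0.025 m) or (linear speed of plate4 above 0.45 m/s and contact force between plate4 and anything else below 0.05 N and distance between the grasp point and plate4_mid below 0.12 m and horizontal distance between plate4_mid and pile_a_foot below 0.025 m and horizontal distance between plate4_mid and pile_b_foot below 0.025 m and horizontal distance between plate4_mid and pile_c_foot below 0.025 m) or (linear speed of plate5 above 0.45 m/s and contact force between plate5 and anything else below 0.05 N and distance between the grasp point and plate5_mid below 0.12 m and horizontal distance between plate5_mid and pile_a_foot below 0.025 m and horizontal distance between plate5_mid and pile_b_foot below 0.025 m and horizontal distance between plate5_mid and pile_c_foot below 0.025 m)).
It fails at once if a plate is rammed onto the pile (contact force above 60 N) ((contact force between any of plate1, plate2, plate3, plate4, plate5 and pile_a above 60 N or contact force between any of plate1, plate2, plate3, plate4, plate5 and pile_b above 60 N or contact force between any of plate1, plate2, plate3, plate4, plate5 and pile_c above 60 N) or (contact force between any of plate2, plate3, plate4, plate5 and plate1 above 60 N or contact force between any of plate3, plate4, plate5 and plate2 above 60 N or contact force between any of plate4, plate5 and plate3 above 60 N or contact force between plate5 and plate4 above 60 N)).
It fails at once if a bystander is moved more than 30 mm (distance of any of t_driver, foam_filter, socket, piston, spanner, spray_can from where it was at the start of the episode above 0.03 m).
Of plate1, plate2, plate3, plate4, plate5 only 3 to 5 are there at a start; the rules pass over those that are not, and their reading is None.
Of pile_a, pile_b, pile_c only 1 to 1 are there at a start; the rules pass over those that are not, and their reading is None.
At some moment in a run one of plate1, plate2, plate3, plate4, plate5 may be knocked a few centimetres aside while the robot is not near it.
It also fails if it takes over 210 s, if anything falls off the work surface, if the arm or the gripper's body presses on something with over 40 N, if the wrist force passes 120 N, or if a joint passes its speed limit or range.

## Working session

There is one attempt and no reset: what is moved stays moved. The work goes in short steps, each a Python script; the robot and the scene stay as the last script left them, time stands still between calls to the robot, and variables do not carry over. Pictures are saved under pics/ and viewed, at most 14 in all, crops included, and the job is handed in when it is done.

```bash
ls; mkdir -p pics; python3 - <<'E'
from station import env, set_gripper, viewer, workorder
import cv2
for n in("top","side"):
    im=viewer.camera(n); cv2.imwrite(f"pics/{n}0.png",im)
    p=viewer.camera_params(n); print({k:(v.round(3).tolist() if hasattr(v,'round') and hasattr(v,'tolist') else v) for k,v in p.items()})
s=env.read_state(); print(s)
E
```

```text
pics
{'fx': 393.5996440170394, 'fy': 393.5996440170394, 'cx': 280.9006285017935, 'cy': 208.8185440432353, 'pose': [[-0.014, 0.995, -0.098, 376.968], [-1.0, -0.014, 0.008, 19.206], [0.007, 0.098, 0.995, 1193.38], [0.0, 0.0, 0.0, 1.0]]}
{'fx': 422.35106138943115, 'fy': 422.35106138943115, 'cx': 277.53488495164885, 'cy': 210.73329822613877, 'pose': [[0.828, 0.391, -0.403, 22.772], [-0.561, 0.591, -0.58, -655.19], [0.011, 0.706, 0.708, 866.204], [0.0, 0.0, 0.0, 1.0]]}
{'time_s': 0.1, 'qpos': array([ 1.24698866e+00,  4.23752331e-01,  1.63056473e+00, -3.15344417e-06,
        1.08860561e+00, -1.90102973e-02]), 'dq': array([-0.00060797, -0.00204096, -0.00242637, -0.00011894, -0.0002323 ,
       -0.00100549]), 'tau': array([ 2.70722130e-04, -5.45612919e+01, -2.74324840e+01,  6.46235724e-02,
        1.88280962e-02, -2.69373388e-06]), 'tool_pos': array([187.42647202, 595.84584528, 302.00610378]), 'orientation': array([ 1.51808692e-01,  9.88409671e-01, -6.55497076e-04, -1.12054345e-04]), 'force': array([0.70400438, 0.35155973, 0.15091543]), 'wrist_torque': array([ 0.02069429,  0.03623228, -0.01572334]), 'grip_force': 0.0, 'width': 87.50099286773732}
```

View pics/top0.png

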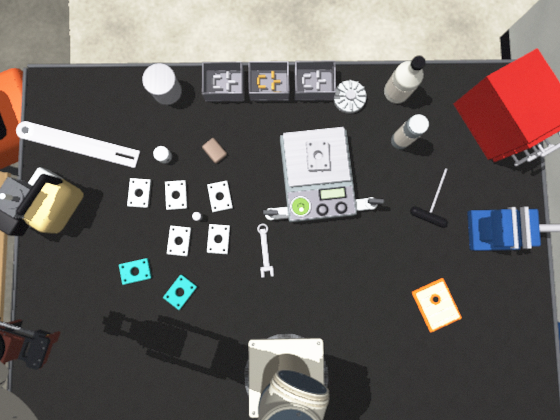

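View pics/side0.png

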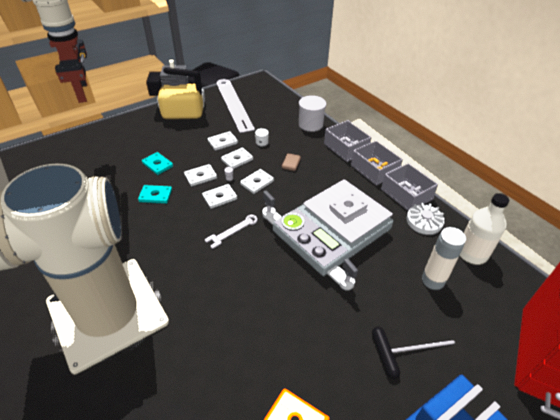

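The top view shows five grey plates at about (139,193), (176,195), (219,196), (179,240) and (218,239), with two turquoise decoys lower left. In the scale, the vial is at (300,206), the keys at (322,210) and (341,208), the pile at (318,155), and the screws at about (270,212) and (376,203).

```bash
cat > h.py <<'E'
from station import env, set_gripper, viewer, workorder
import cv2, numpy as np
from scipy.spatial.transform import Rotation as R
def ray(name,px):
    p=viewer.camera_params(name); T=np.array(p["pose"])
    d=T[:3,:3]@np.array([(px[0]-p["cx"])/p["fx"],-(px[1]-p["cy"])/p["fy"],-1])
    return T[:3,3],d
def onplane(name,px,z):
    o,d=ray(name,px); return o+d*(z-o[2])/d[2]
def proj(name,P):
    p=viewer.camera_params(name); T=np.array(p["pose"])
    c=T[:3,:3].T@(np.array(P)-T[:3,3]); return np.array([p["cx"]-p["fx"]*c[0]/c[2],p["cy"]+p["fy"]*c[1]/c[2]])
def plates(im,x0=110,x1=250,y0=165,y1=265,z=12):
    "grey flat plates in the top view: (x,y,yaw of long side)"
    hsv=cv2.cvtColor(im,cv2.COLOR_BGR2HSV)
    m=((hsv[...,2]>110)&(hsv[...,1]<60)).astype(np.uint8)*255
    k=np.zeros_like(m);k[y0:y1,x0:x1]=m[y0:y1,x0:x1]
    out=[]
    for c in cv2.findContours(k,cv2.RETR_EXTERNAL,cv2.CHAIN_APPROX_NONE)[0]:
        if cv2.contourArea(c)<300: continue
        W=np.array([onplane("top",q[0],z)[:2] for q in c],np.float32)
        (cx,cy),(w,h),a=cv2.minAreaRect(W)
        if w<h:a+=90
        a=(a+90)%180-90
        out.append((cx,cy,np.radians(a),max(w,h),min(w,h)))
    return out
E
python3 - <<'E'
from h import *
t=cv2.imread("pics/top0.png");s=cv2.imread("pics/side0.png")
for p in plates(t): print(np.round(p,2))
for n,im in(("top",t),("side",s)):
    hsv=cv2.cvtColor(im,cv2.COLOR_BGR2HSV)
    m=((hsv[...,0]>30)&(hsv[...,0]<75)&(hsv[...,1]>90)&(hsv[...,2]>80)).astype(np.uint8)
    N,_,st,ce=cv2.connectedComponentsWithStats(m)
    for i in range(1,N):
        if st[i,4]>40: print(n,ce[i],st[i],onplane(n,ce[i],62))
a=cv2.resize(t[120:225,260:388],None,fx=5,fy=5,interpolation=cv2.INTER_CUBIC)
cv2.imwrite("pics/tc.png",a)
b=cv2.resize(s[175:295,255:400],None,fx=5,fy=5,interpolation=cv2.INTER_CUBIC)
cv2.imwrite("pics/sc.png",b)
E
```

```text
[ 4.0322e+02  3.1749e+02 -1.2000e-01  8.7830e+01  6.3720e+01]
[ 4.0639e+02  1.9947e+02 -8.0000e-02  8.7240e+01  6.3550e+01]
[5.3549e+02 1.9518e+02 1.9000e-01 8.8190e+01 6.4370e+01]
[5.4132e+02 3.2725e+02 1.0000e-02 8.8310e+01 6.3330e+01]
[ 5.4927e+02  4.3911e+02 -9.0000e-02  8.7950e+01  6.4280e+01]
top [300.17277487 205.62827225] [292 198  17  17 191] [496.88052497 -45.99058943  62.        ]
side [292.73376623 220.21428571] [284 215  18  12 154] [493.6136913  -48.14127199  62.        ]
```

View pics/tc.png

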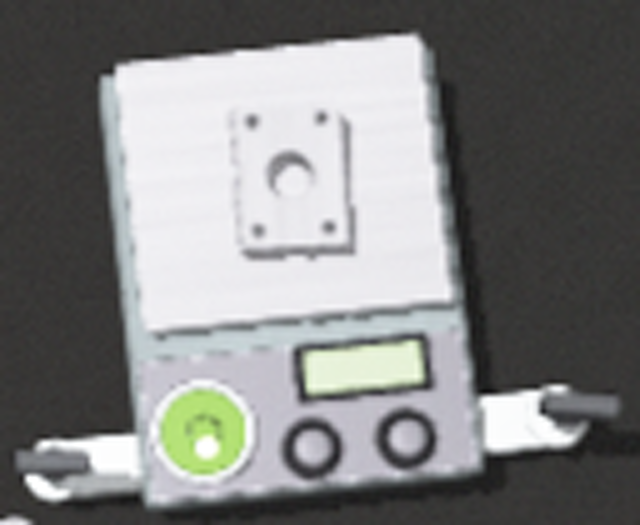

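View pics/sc.png

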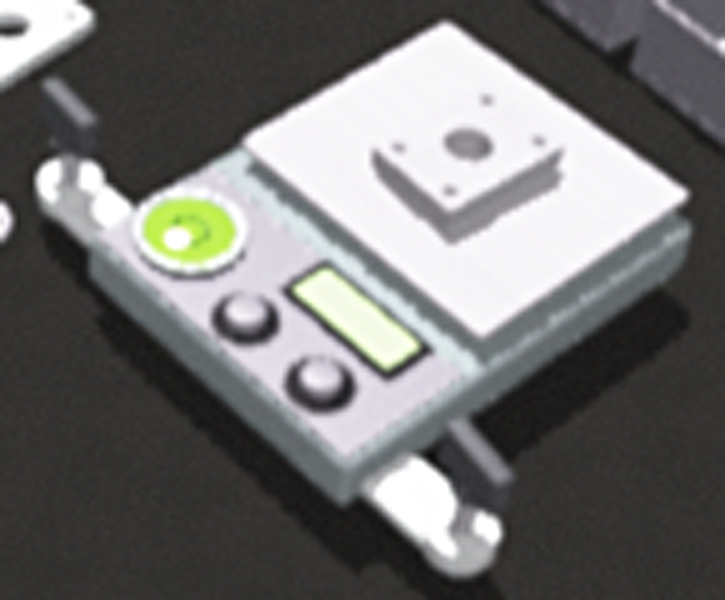

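The crops show the wing mids, in crop pixels at ×5. In the top view they are (52,461) and (580,406), and in the side view (72,100) and (480,450). Pile bolt holes are visible in both, and the bubble sits low of the ring at (208,446) against a vial centre of (204,430).

```bash
cat >> h.py <<'E'
def tri(pt,ps):
    o1,d1=ray("top",pt);o2,d2=ray("side",ps)
    s=np.linalg.lstsq(np.c_[d1,-d2],o2-o1,rcond=None)[0]
    a,b=o1+s[0]*d1,o2+s[1]*d2
    return (a+b)/2,np.linalg.norm(a-b)
def bubble(name,im):
    "bubble minus vial centre, world mm (z=62), plus vial position"
    p=proj(name,[495,-47,62]).round().astype(int); r=16; k=8
    c=cv2.resize(im[p[1]-r:p[1]+r,p[0]-r:p[0]+r],None,fx=k,fy=k,interpolation=cv2.INTER_CUBIC)
    sat=cv2.cvtColor(c,cv2.COLOR_BGR2HSV)[...,1]
    g=(sat>90).astype(np.uint8)
    con=max(cv2.findContours(g,cv2.RETR_EXTERNAL,cv2.CHAIN_APPROX_NONE)[0],key=cv2.contourArea)
    hull=cv2.convexHull(con); (ex,ey),ax,an=cv2.fitEllipse(hull)
    f=np.zeros_like(g); cv2.ellipse(f,((ex,ey),(ax[0]*.8,ax[1]*.8),an),1,-1)
    v=c.min(axis=2).astype(float); w=np.where(f>0,np.clip(v-130,0,None),0)
    yy,xx=np.mgrid[:len(w),:len(w)]; bx,by=(w*xx).sum()/w.sum(),(w*yy).sum()/w.sum()
    q=lambda x,y:onplane(name,((x+.5)/k-.5+p[0]-r,(y+.5)/k-.5+p[1]-r),62)
    return (q(bx,by)-q(ex,ey))[:2],q(ex,ey)[:2],v[f>0].max()
def down(psi):
    "tool pointing down, fingers closing along world angle psi"
    c,s=np.cos(psi),np.sin(psi)
    return R.from_matrix(np.array([[-s,c,0],[c,s,0],[0,0,-1]]).T).as_quat()
E
python3 - <<'E'
from h import *
t=cv2.imread("pics/top0.png");s=cv2.imread("pics/side0.png")
for n,im in(("top",t),("side",s)): print(n,bubble(n,im))
T=lambda x,y:((x+.5)/5-.5+260,(y+.5)/5-.5+120)
S=lambda x,y:((x+.5)/5-.5+255,(y+.5)/5-.5+175)
for nm,a,b in(("L",(52,461),(72,100)),("R",(580,406),(481,450)),("pile",(290.3,174.3),(468.5,144.3)),("tare",(312,447),(247,313)),("print",(407,438),(321,378))): print(nm,tri(T(*a),S(*b)))
for q in((17,460),(88,463),(541,406),(618,406)): print(onplane("top",T(*q),98))
for q in((45,83),(95,121),(450,425),(508,478)): print(onplane("side",S(*q),98))
P=[onplane("top",T(*q),70) for q in((118,62),(418,35),(458,300),(150,332))]; print(np.round(P,1),np.mean(P,0))
P=[onplane("top",T(*q),90) for q in((252,121),(321,117),(330,228),(258,231))]; print(np.round(P,1))
E
```

```text
top (array([-8.84878583, -1.72808224]), array([495.83535431, -46.13121634]), np.float64(255.0))
side (array([-8.87620085, -1.39527639]), array([492.09513231, -48.76465043]), np.float64(255.0))
L (array([477.3933372 ,  40.78948028,  93.27741622]), np.float64(0.1792060509796031))
R (array([ 505.39180245, -258.34528108,   90.55553405]), np.float64(1.7788118206072725))
pile (array([640.75630699, -97.2493207 ,  84.58630745]), np.float64(1.8236394330375947))
tare (array([ 486.18331741, -109.15546478,   57.05778139]), np.float64(1.183170120569242))
print (array([ 490.61281439, -164.37843879,   57.96195986]), np.float64(1.1268682825085432))
[477.71551156  60.28476095  98.        ]
[475.48393505  20.64216368  98.        ]
[ 504.08465905 -234.01946344   98.        ]
[ 503.49432056 -277.31274254   98.        ]
[469.95521568  55.7259287   98.        ]
[475.8851583  16.1931247  98.       ]
[ 499.25000241 -243.59903513   98.        ]
[ 501.26487175 -281.32912483   98.        ]
[[ 7.132e+02 -1.000e-01  7.000e+01]
 [ 7.272e+02 -1.762e+02  7.000e+01]
 [ 5.697e+02 -1.946e+02  7.000e+01]
 [ 5.534e+02 -1.610e+01  7.000e+01]] [640.89014183 -96.74680733  70.        ]
[[ 671.6  -76.    90. ]
 [ 673.5 -115.6   90. ]
 [ 608.8 -119.1   90. ]
 [ 607.6  -78.    90. ]]
```

```bash
cat >> h.py <<'E'
def q6ok(P,psi,turn):
    "branch of psi for which q6 stays in range at start and after turning by turn"
    for a in(psi,psi+np.pi,psi-np.pi):
        q=env.ik(P,down(a)); q2=env.ik(P,down(a+turn))
        if q is None or q2 is None: continue
        d=abs(abs(q2[5]-q[5])-abs(turn))
        if d<.05 and np.abs(np.array(q[:5])-q2[:5]).max()<.05: return a,np.array(q),np.array(q2)
def screw(P,psi,turn):
    psi,q,q2=q6ok([P[0],P[1],146],psi,turn); print("q6",q[5],q2[5])
    set_gripper(50)
    env.reach([P[0],P[1],230],down(psi)); env.move_l([P[0],P[1],146],rate=120)
    set_gripper(0); s=env.read_state(); print("closed",s["width"],s["force"],s["grip_force"])
    f=s["force"]
    q=np.array(s["qpos"]); n=max(2,int(abs(turn)/.5)); 
    for i in range(n):
        g=q.copy(); g[5]+=(q2[5]-q6(psi,P))*(i+1)/n; env.move_joints(g)
    s=env.read_state(); print("turned",s["qpos"][5]-q[5],s["force"],s["wrist_torque"],s["width"])
    set_gripper(50); s=env.read_state(); print("open",s["force"]); env.move_l([P[0],P[1],230],rate=200)
def q6(psi,P): return env.ik([P[0],P[1],146],down(psi))[5]
E
python3 - <<'E'
from h import *
screw((474.8,38.2),0.05,1.75)
t=viewer.camera("top");s=viewer.camera("side")
cv2.imwrite("pics/top1.png",t)
for n,im in(("top",t),("side",s)): print(n,bubble(n,im))
print(env.read_state()["time_s"])
E
```

```text
q6 0.0052969460321903306 -1.74470305396781
closed 12.017663573704974 [ 3.04635342  0.41663425 -0.4307311 ] 29.972601318731904
turned -1.7485733158922068 [ 3.49899311  5.15600056 -2.75010249] [ 0.83007151 -0.38127413  0.13300096] 12.333104600467719
open [-0.26240699 -0.48556393  0.61830699]
top (array([ 4.57298987, -0.49598313]), array([499.66331929, -66.93294962]), np.float64(137.0))
side (array([-2.86811847, -5.6335147 ]), array([490.83467519, -49.57964819]), np.float64(255.0))
7.9167
```

View pics/top1.png

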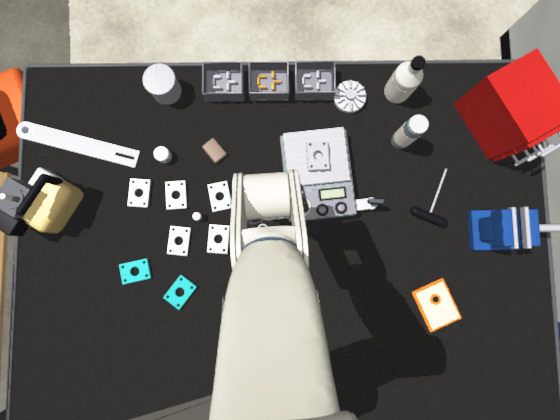

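The arm now hides the vial from the top camera, but the side view still sees the bubble moving as predicted. The right screw is next.

```bash
python3 - <<'E'
from h import *
env.reach([490,-110,260],down(0.05))
screw((502,-259),0.02,1.95)
env.reach([420,-330,300],down(0.02)); env.hold(.6)
t=viewer.camera("top");s=viewer.camera("side")
cv2.imwrite("pics/top2.png",t);cv2.imwrite("pics/side2.png",s)
for n,im in(("top",t),("side",s)): print(n,bubble(n,im))
print(env.read_state()["time_s"])
c=[cv2.resize(im[p[1]-24:p[1]+24,p[0]-24:p[0]+24],None,fx=8,fy=8,interpolation=cv2.INTER_CUBIC) for n,im in(("top",t),("side",s)) for p in[proj(n,[495,-47,62]).astype(int)]]
cv2.imwrite("pics/b2.png",np.hstack(c))
for p in plates(t): print(np.round(p,2))
E
```

```text
q6 -0.5173833070222624 -2.467383307022262
closed 11.70745258223343 [ 4.85358161  2.18353306 -0.90176447] 29.94707646779716
turned -1.9486857282805579 [-4.71284992 -7.62606861  1.1861814 ] [-1.06840972  0.77446773  0.061891  ] 11.964388234919474
open [ 0.3261251  -0.65153002  0.35386713]
top (array([1.06413915, 1.04087212]), array([495.10664426, -46.1121142 ]), np.float64(255.0))
side (array([0.94793852, 0.54451734]), array([490.74411953, -49.90240447]), np.float64(255.0))
17.1917
[ 4.0291e+02  3.1762e+02 -1.2000e-01  8.6990e+01  6.3600e+01]
[ 4.0644e+02  1.9953e+02 -8.0000e-02  8.7190e+01  6.3500e+01]
[5.3570e+02 1.9514e+02 1.9000e-01 8.7520e+01 6.4470e+01]
[5.4136e+02 3.2727e+02 1.0000e-02 8.8220e+01 6.3290e+01]
[ 5.4905e+02  4.3912e+02 -9.0000e-02  8.7510e+01  6.4280e+01]
```

View pics/b2.png

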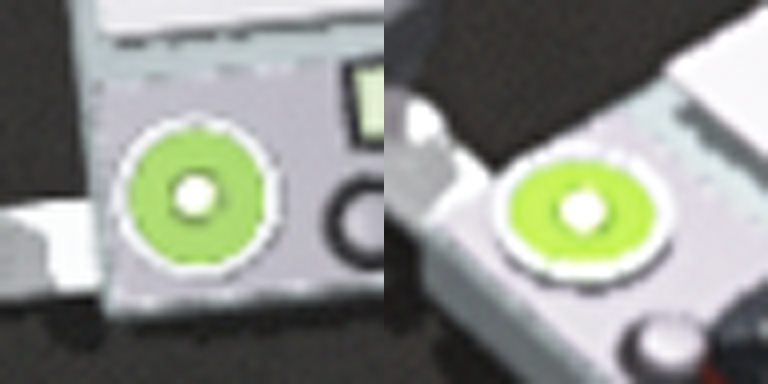

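Both views show the bubble centred in the ring, about 1.2 mm off. Next is the tare key.

```bash
cat >> h.py <<'E'
def press(P):
    set_gripper(0)
    env.reach([P[0],P[1],210],down(np.pi/2+.09)); env.move_l([P[0],P[1],154],rate=120); env.hold(.2)
    f0=env.read_state()["force"][2]
    hit=env.move_l([P[0],P[1],139.5],rate=15,f_stop=9); s=env.read_state(); print("press",hit,s["tool_pos"],s["force"][2]-f0)
    env.hold(.3); s=env.read_state(); print(s["tool_pos"],s["force"][2]-f0)
    env.move_l([P[0],P[1],210],rate=150)
E
python3 - <<'E'
from h import *
press((485,-109.5))
print(env.read_state()["time_s"])
E
```

```text
press False [ 484.89601169 -109.50664424  139.60035515] 4.394567817149757
[ 484.9256492  -109.49237061  139.52628511] 4.017219997603863
22.0083
```

```bash
sed -i 's/139.5\],rate=15/134],rate=12/' h.py; python3 - <<'E'
from h import *
print(env.tips_ahead)
press((485,-109.5))
print(env.read_state()["time_s"])
E
```

```text
80.0
press True [ 484.85216778 -109.54692697  138.29515931] 10.012912467590354
[ 484.90273647 -109.55189142  138.47068983] 8.858432461613635
25.4417
```

Tare is fully pressed, with the spring bottomed out at 9–10 N. I'll place the first plate now.

```bash
cat >> h.py <<'E'
PILE=(638.6,-98.5,.04); OFF=np.array([-1.8,-1.4])
def pick_place(p,zexp):
    x,y=np.array(p[:2])+OFF; psi=p[2]+np.pi/2
    set_gripper(84)
    env.reach([x,y,180],down(psi)); env.move_l([x,y,84],rate=120)
    set_gripper(0); s=env.read_state(); print("grip",s["width"],s["tool_pos"])
    if abs(s["width"]-60)>4: set_gripper(84); env.move_l([x,y,180]); raise SystemExit("bad grip")
    env.move_l([x,y,290],rate=200)
    d=down(PILE[2]+np.pi/2)
    env.reach([PILE[0],PILE[1],290],d); env.move_l([PILE[0],PILE[1],zexp+18],rate=120); env.hold(.2)
    s=env.read_state(); print("above",s["width"])
    hit=env.move_l([PILE[0],PILE[1],zexp-20],rate=18,f_stop=4); s=env.read_state()
    z=s["tool_pos"][2]; print("contact",hit,z,s["force"])
    if not hit: raise SystemExit("no contact")
    set_gripper(76); env.move_l([PILE[0],PILE[1],z+100],rate=120)
    return z
E
python3 - <<'E'
from h import *
p=sorted(plates(viewer.camera("top")),key=lambda p:p[1]); print(len(p),np.round(p[0],2))
z=pick_place(p[0],178)
env.reach([420,60,330],down(np.pi/2)); env.hold(.1)
t=viewer.camera("top");s=viewer.camera("side")
cv2.imwrite("pics/v3.png",np.hstack([cv2.resize(t[120:225,260:388],None,fx=3,fy=3,interpolation=cv2.INTER_CUBIC),cv2.resize(s[175:280,255:383],None,fx=3,fy=3,interpolation=cv2.INTER_CUBIC)]))
cv2.imwrite("pics/top3.png",t);print(env.read_state()["time_s"])
for n,im in(("top",t),("side",s)): print(n,bubble(n,im))
for q in plates(t): print(np.round(q,2))
E
```

```text
5 [5.3575e+02 1.9519e+02 1.9000e-01 8.7520e+01 6.4380e+01]
grip 59.26885532636978 [534.16499425 193.91416303  84.44723619]
above 59.69323627995753
contact True 174.1261398991709 [-0.99192299 -0.01365806  5.05762009]
36.9167
top (array([1.05226959, 1.17564335]), array([495.30498997, -46.23806554]), np.float64(255.0))
side (array([0.83619844, 0.31124029]), array([490.73160323, -49.95493   ]), np.float64(255.0))
[ 4.0289e+02  3.1770e+02 -1.2000e-01  8.6920e+01  6.3610e+01]
[ 4.3547e+02  1.6873e+02 -1.0000e-02  2.0933e+02  1.2546e+02]
[5.4136e+02 3.2727e+02 1.0000e-02 8.8220e+01 6.3290e+01]
[ 5.4906e+02  4.3927e+02 -9.0000e-02  8.7510e+01  6.3960e+01]
```

View pics/v3.png

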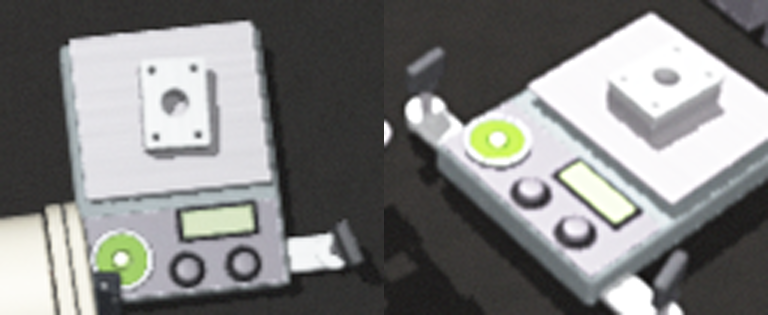

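The first plate sits squarely on the pile and the bubble is still centred. I'll do the remaining plates, looking again before each one.

```bash
python3 - <<'E'
from h import *
z=174.1
env.reach([638,-150,300],down(np.pi/2)); env.hold(.1)
for i in range(4):
    t=viewer.camera("top"); a=plates(t); p=[q for q in a if abs(q[3]-88)<5 and abs(q[4]-64)<5]
    print([list(map(lambda v:round(float(v),2),q)) for q in a])
    if len(p)!=4-i: cv2.imwrite("pics/odd.png",t); raise SystemExit("count")
    p=sorted(p,key=lambda q:q[1]); z=pick_place(p[0],z+12)
    print(env.read_state()["time_s"])
env.reach([420,-330,330],down(.02)); env.hold(.2)
t=viewer.camera("top");s=viewer.camera("side")
for n,im in(("top",t),("side",s)): print(n,bubble(n,im))
cv2.imwrite("pics/top4.png",t)
cv2.imwrite("pics/v4.png",np.hstack([cv2.resize(t[120:225,260:388],None,fx=3,fy=3,interpolation=cv2.INTER_CUBIC),cv2.resize(s[175:280,255:383],None,fx=3,fy=3,interpolation=cv2.INTER_CUBIC)]))
E
```

```text
[[406.61, 199.58, -0.08, 86.82, 63.3], [417.05, 295.38, -0.12, 87.01, 63.11], [541.36, 327.27, 0.01, 88.22, 63.29], [549.29, 439.43, -0.09, 87.09, 63.65]]
grip 59.70954196126506 [405.02432711 198.30793778  84.40054193]
above 59.892425066906085
contact True 186.09484459952947 [-0.96085157 -0.30904816  5.0071488 ]
47.9167
[[417.05, 295.38, -0.12, 87.01, 63.11], [541.36, 327.27, 0.01, 88.22, 63.29], [549.29, 439.43, -0.09, 87.09, 63.65]]
grip 59.59126257340915 [415.4281374  294.13140786  84.40935499]
above 59.41918809038839
contact True 198.0666714035124 [-1.7151718   0.134612    5.61758132]
57.8917
[[541.36, 327.27, 0.01, 88.22, 63.29], [549.29, 439.43, -0.09, 87.09, 63.65]]
grip 59.585250947411716 [539.79099541 326.01973822  84.52769255]
above 59.396192233809664
contact True 210.18261325676275 [-0.93934509  0.4890845   4.56043404]
67.675
[[549.18, 439.42, -0.09, 87.29, 63.65]]
grip 59.74929395944599 [547.56704263 438.17555016  84.55219271]
above 59.58094739427054
contact True 222.1159673922982 [-1.01729048  1.09699693  6.56934477]
78.0833
top (array([1.91629475, 1.02198123]), array([495.01645141, -46.11824978]), np.float64(255.0))
side (array([1.41938256, 0.59409215]), array([490.72404942, -49.93163736]), np.float64(255.0))
```

The plate that got knocked aside was caught by the fresh look, and all five are now on the pile.

View pics/v4.png

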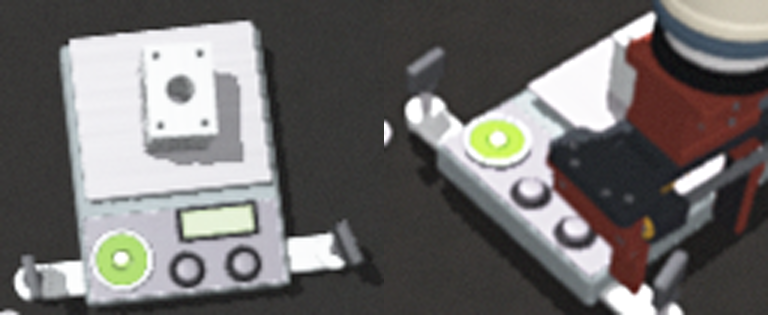

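View pics/top4.png

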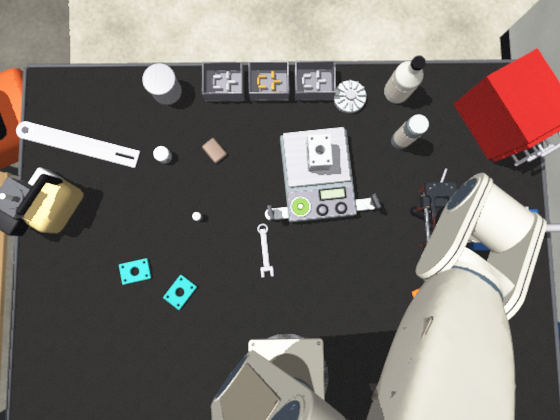

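The stack is square and the bubble is about 2 mm off centre. Last is the print key, then hand in.

```bash
python3 - <<'E'
from h import *
press((489.5,-164))
env.reach([400,-250,330],down(np.pi/2)); env.hold(1)
t=viewer.camera("top"); print(bubble("top",t),env.read_state()["time_s"])
print(workorder.sign_off())
E
```

```text
press True [ 489.41746757 -164.12557691  138.06683163] 9.512046050149923
[ 489.40504161 -164.11406059  138.20515061] 7.823244223827429
(array([1.89746636, 1.08001996]), array([495.05913757, -46.15803215]), np.float64(255.0)) 86.725
the job is handed in; nothing more can be done
None
```

I levelled the scale (bubble about 2 mm off centre at the end), tared it, stacked all five plates squarely on the pile, pressed print and handed the job in at about 87 s; no verdict was returned.

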